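Crack open the damp carving jar and hold its lid ajar

ROBOT

A 7-joint arm with a two-finger parallel gripper is mounted at the origin on the work surface. World frame = base frame: x ahead of the robot, y to its left, z up, the work surface at z = 0. Lengths are in m, angles in rad, forces in N, time in s.
With the tool pointing down it reaches from about 0.425 to 0.8 m from the base axis. Payload 8.3 kg.
Tool frame: the origin (TCP) lies on the centre line of the jaws, within the pads' length; the fingertips stand 14 mm ahead of it and the grasp point (between the pads) lies 5 mm behind it; z points along the fingers, y is the line along which they close (so a half turn about z gives the same grasp; the last joint's range is limited). The gripper opens to 85 mm and grips with 20 to 120 N. Pads are 22 mm wide; open, the fingers measure 114 mm over their backs; the gripper's body (76 mm by 85 mm) begins 54 mm behind the grasp point. The pads swing forward as they close: fully open they stand 13 mm farther back than shut.
Start: joints at [1.044, 0.383, 0.016, 1.37, -0.006, 1.388, -0.046], TCP at [0.28, -0.559, 0.245] pointing down, gripper open.
Joint ranges: [-2.95, 2.95], [-0.25, 2.06], [-1.52, 1.56], [0.18, 2.33], [-1.44, 4.58], [0.02, 2.06], [-3.01, 3.01]. Speed limits (rad/s): [2.39, 2.39, 3.01, 3.01, 3.14, 3.14, 3.14].

INTERFACE

Orientations are given as a unit quaternion [x, y, z, w].
In Python, from bench import manip gives the robot as it stands. The module is installed in compiled form; this text tells all that it offers.
- The arm moves only by the tool apply_moves, never from a script. Its argument "increments" is a list of rows, each a list of 7 numbers: the turn, a rotation vector about the world's x, y, z scaled (see below), then the shift along the world's x, y, z scaled (see below), then the opening, from 0 (shut) to 1 (fully open). In form: [[rx, ry, rz, dx, dy, dz, hand], ...]. A call has 1 to 5 rows; each row is the pose to reach, as a shift and turn from the pose commanded when the call began; what a row does not reach only later rows make up. The controller multiplies each number of a shift by 0.3 m and each number of a turn by pi/2 rad. A row lasts 1/10 s, in which the tool goes at most 50 mm and 8.59 degrees, less where a joint would pass 70% of its speed; a pose out of reach is approached as far as the arm can. A call with a number of a shift or a turn outside -1 to 1 is refused whole. A call with a gripper value outside its range is refused whole. The fingers move at their own pace and stop on an object; "squeeze" is the grip in N (left out, the last holds). Time passes only in rows, so rows that repeat a pose let the fingers close. It gives the time, the measured TCP pose, the force, the opening and the grip force at its end, in the units of the state.
- manip.get_state(): the state, without advancing time (a new reading comes with each control period).
- manip.read_camera(name): name is "side" or "top"; returns a dict with "img" (384x512x3 uint8, blue, green, red), "fovy" (degrees; the focal length in pixels is half the picture's height over the tangent of half this angle, whatever the lens; pixels are square), "cx", "cy" (the principal point, pixels), "k1" (the pictures are not rectified: a ray, as slopes to the right and down, at radius r is drawn at 1 + k1 r^2 times it, then the intrinsics apply), "T" (4x4, takes a point from camera to world coordinates). Camera axes: x right, y down, z forward; pixel columns grow to the right and rows downward; lengths in m; the calibration is good to about 2 mm. A picture is of the moment at which its call begins. There is no depth.
- manip.finish_job(): hands the job in; it is judged then, once.
The state is a dict: "time_s": time; "joint_positions": joint angles; "qd": joint speeds; "joint_efforts": joint torques, N m; "ee_pos": TCP position; "tool_rot": TCP orientation; "wrist_force": force on the tool from outside, world axes, zero at the start; "moment": the same for the moment, N m; "gripper_width": finger opening in m; "gripper_force": force on a finger pad.
Only numpy, scipy, OpenCV 4.12 (cv2) and the standard library are available. Lean on these libraries where they do the work, as an engineer would, in place of code of your own. Each camera call takes 0.05 s, during which the arm holds its last target. There are 200 camera calls.

TASK

Two airtight jars of bone carvings stand on the stall, each with a humidity puck on its base board: orange means dry, green means damp. Take the lid of the damp jar by its knob, pull it free of its sticky seal without letting it fly up, and finish still holding the lid in the gripper, still and level over the jar's mouth, about 30 mm above the rim, so that the jar can air. Do not let go at the end; leave the other jar shut, and do not disturb the carvings and the cup standing around.

Things in the scene. Friction and masses are not known exactly. Their poses are not given: they have to be found in the camera images.
- jar_a: open turned jar of light wood, 116 mm across, fixed on a flat base board (200 by 130 by 12 mm) which cannot shift. Origin: on the jar's axis at the table; own z up. Its rim is 102 mm above the table; mouth 100 mm wide with four spring-loaded rubber beads just inside. The board reaches 135 mm out along own +x and carries one indicator puck there, about 100 mm from the axis
- lid_a: round lid of jar_a, light wood, disc 112 mm across, 12 mm thick, about 0.15 to 0.35 kg, loose but stuck shut. Origin: centre of the disc's underside, on the rim when shut. Below it a plug 68 mm wide, 22 mm deep sits snapped behind the beads. Pulled straight up it resists with a peak of some 8 to 25 N in the first 8 mm, then less; by about 16 mm up only its weight is left
- knob_a (a point): the place to pinch on the knob of lid_a: dark upright round knob in the middle of the lid, 26 mm across, 42 mm tall; the point is on its axis, 26 mm above the disc's top, 38 mm above the lid's origin (140 mm above the table when shut); axes as the lid's
- jar_b: open turned jar of dark wood, 116 mm across, fixed on a flat base board (200 by 130 by 12 mm) which cannot shift. Origin: on the jar's axis at the table; own z up. Its rim is 102 mm above the table; mouth 100 mm wide with four spring-loaded rubber beads just inside. The board reaches 135 mm out along own +x and carries one indicator puck there, about 100 mm from the axis
- lid_b: round lid of jar_b, dark wood, disc 112 mm across, 12 mm thick, about 0.15 to 0.35 kg, loose but stuck shut. Origin: centre of the disc's underside, on the rim when shut. Below it a plug 68 mm wide, 22 mm deep sits snapped behind the beads. Pulled straight up it resists with a peak of some 8 to 25 N in the first 8 mm, then less; by about 16 mm up only its weight is left
- knob_b (a point): the place to pinch on the knob of lid_b: bone-white upright round knob in the middle of the lid, 26 mm across, 42 mm tall; the point is on its axis, 26 mm above the disc's top, 38 mm above the lid's origin (140 mm above the table when shut); axes as the lid's
- puck_green: humidity indicator puck with a green top: DAMP. White-rimmed disc 42 mm across, 12 mm thick, fast on the base board of one of the jars; origin: centre of its underside
- puck_orange: humidity indicator puck with an orange top: dry. Same size, fast on the base board of the other jar; origin: centre of its underside
- flame: bystander: bone-white flame-shaped carving standing upright, 48 mm across, 105 mm tall; origin: centre of its foot
- cup: bystander: small wooden cup, 48 mm across, 50 mm tall; origin: centre of its foot
- pendant: bystander: low reddish carved boss, 60 mm across, 26 mm tall; origin: centre of its foot
Things that resemble listed ones, but are neither listed nor needed, are in the scene too. Leave any red look-alike of the lid_a alone.

How it is judged:
By the outcome, as a careful person would: the job done as asked, in the order asked, and still so for the second after the job is handed in, while the arm keeps its last pose, push and grip.
It also fails if it takes over 32 s, if anything falls off the work surface, if the arm or the gripper's body presses on something with over 40 N, if the wrist force passes 120 N, or if a joint passes its speed limit or range.

## Working session

There is one attempt and no reset: what is moved stays moved. The work goes in short steps, Python scripts to look and compute and a tool call to move; the robot and the scene stay as the last step left them, time stands still between calls to the robot, and variables do not carry over. Pictures are saved under pics/ and viewed, at most 10 in all, crops included, and the job is handed in when it is done.

Besides the shell and the picture viewer there is one more tool, called after ">>>" as a command line: name --pt "numbers of a row" for each row, then --argument value for the rest. apply_moves: Moves the arm, as the interface text tells. Its arguments: {"type":"object","properties":{"increments":{"type":"array","items":{"type":"array","items":{"type":"number","minimum":-1,"maximum":1}}},"squeeze":{"type":"number"}},"required":["increments"]}

```bash
mkdir -p pics; cat > h.py <<'E'
import numpy as np, cv2
from bench import manip
def ray(c,u,v):
    f=c["img"].shape[0]/2/np.tan(np.radians(c["fovy"])/2)
    d=np.array([(u-c["cx"])/f,(v-c["cy"])/f]); s=d.copy()
    for _ in range(20): s=d/(1+c["k1"]*(s@s))
    T=np.array(c["T"]); return T[:3,3],T[:3,:3]@np.array([s[0],s[1],1])
def onz(c,u,v,z):
    o,d=ray(c,u,v); return o+d*(z-o[2])/d[2]
def proj(c,p):
    f=c["img"].shape[0]/2/np.tan(np.radians(c["fovy"])/2)
    T=np.array(c["T"]); q=T[:3,:3].T@(np.array(p)-T[:3,3]); s=q[:2]/q[2]; s=s*(1+c["k1"]*(s@s))
    return s*f+[c["cx"],c["cy"]]
E
python3 - <<'E'
from h import *
import pickle
cs={n:manip.read_camera(n) for n in("top","side")}
pickle.dump(cs,open("c0.pkl","wb"))
for n,c in cs.items():
    cv2.imwrite(f"pics/{n}0.png",cv2.resize(c["img"],(768,576)))
    print(n,c["fovy"],c["cx"],c["cy"],c["k1"],np.round(c["T"],3).tolist())
s=manip.get_state();print(s)
E
```

```text
top 52.21950310101982 241.76791972227483 196.26092460744567 -0.005252724982938988 [[-0.005, -0.991, 0.135, 0.435], [-1.0, 0.002, -0.021, -0.013], [0.02, -0.135, -0.991, 1.098], [0.0, 0.0, 0.0, 1.0]]
side 54.06482762561423 253.69429240545313 185.15307796750534 -0.10360393209381587 [[0.989, -0.103, 0.107, 0.506], [-0.148, -0.739, 0.658, -0.594], [0.011, -0.666, -0.746, 0.737], [0.0, 0.0, 0.0, 1.0]]
{'time_s': 0.1, 'joint_positions': array([ 1.04410746,  0.3841608 ,  0.01638063,  1.37101813, -0.00628301,
        1.38819401, -0.04652176]), 'qd': array([-1.83615077e-04, -3.70561516e-03, -9.40265204e-04, -3.41671266e-03,
        1.64456257e-03, -5.37763132e-05, -7.54882576e-05]), 'joint_efforts': array([ 4.65745601e-03, -6.29132223e+01,  8.48718937e-01, -3.72755671e+01,
        1.68791710e-02,  1.05486260e-02,  1.09501993e-04]), 'ee_pos': array([ 0.27942909, -0.55859395,  0.24438871]), 'tool_rot': array([ 9.73227828e-01,  2.29840916e-01, -2.19666911e-04, -8.36935770e-04]), 'wrist_force': array([-0.0589155 ,  0.1076651 , -0.12614545]), 'moment': array([-3.40515764e-05, -2.06191953e-02,  2.18593942e-02]), 'gripper_force': 0.0, 'gripper_width': 0.08532768933413777}
```

View pics/top0.png

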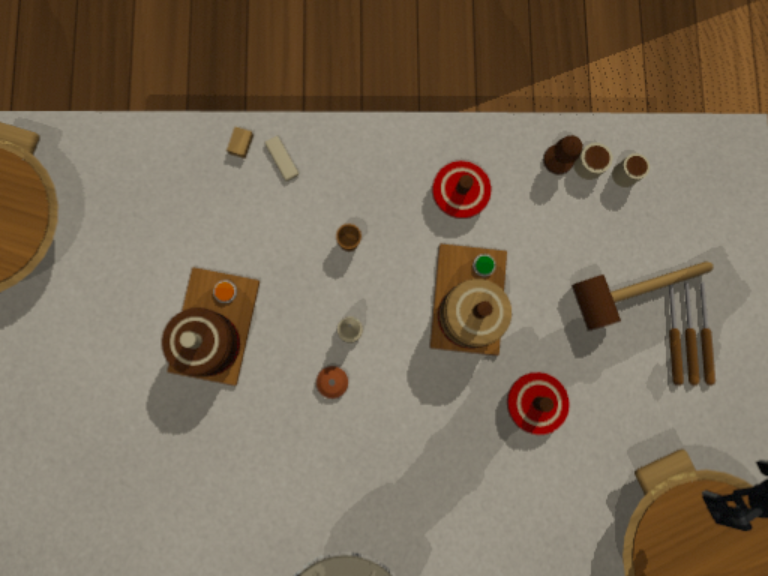

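View pics/side0.png

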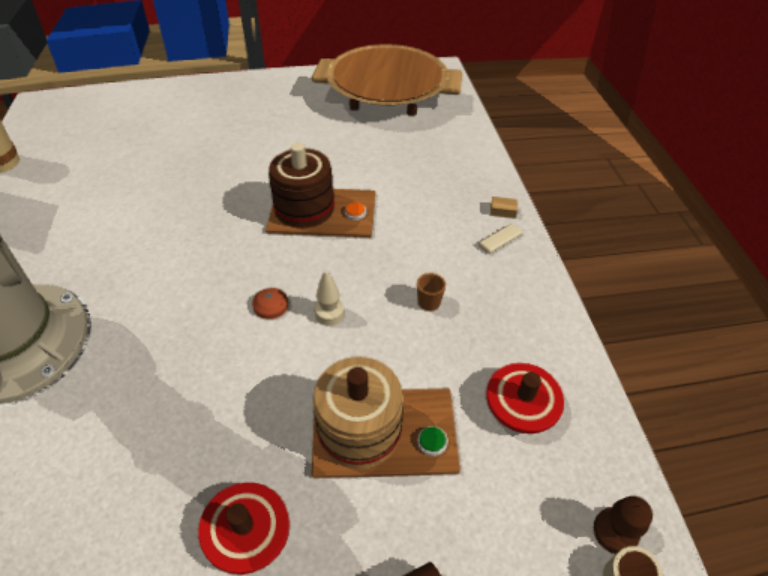

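Green puck (top view 484,265; side 432,440) sits on the light jar's board, so jar_a is the damp one. Its dark knob is at about (482,310) in the top view and (357,383) in the side view, both in 1.5x pixels.

```bash
python3 - <<'E'
from h import *
import pickle
cs=pickle.load(open("c0.pkl","rb"))
R={}
for n,(u,v) in {"top":(321,207),"side":(238,256)}.items():
    c=cs[n]; g=c["img"].max(2).astype(int)
    m=np.zeros(g.shape,np.uint8); w=22; m[v-w:v+w,u-w:u+w]=(g[v-w:v+w,u-w:u+w]<95)
    k,l,st,ce=cv2.connectedComponentsWithStats(m)
    for i in range(1,k):
        if st[i,4]>15: print(n,st[i],ce[i].round(1),onz(c,*ce[i],.135).round(4),onz(c,*ce[i],.156).round(4))
    cv2.imwrite(f"pics/k_{n}.png",cv2.resize(c["img"][v-40:v+40,u-40:u+40],(400,400),interpolation=0))
# green puck top at z=.024, light disc
for n,c in cs.items():
    h=cv2.cvtColor(c["img"],cv2.COLOR_BGR2HSV); m=cv2.inRange(h,(45,120,60),(80,255,255))
    M=cv2.moments(m,True); p=onz(c,M["m10"]/M["m00"],M["m01"]/M["m00"],.024); print("puck",n,M["m00"],p.round(4))
a=cv2.imread("pics/k_top.png");b=cv2.imread("pics/k_side.png");cv2.imwrite("pics/kk.png",np.hstack([a,b]))
E
```

```text
top [315 201  14  19 156] [320.4 208.2] [ 0.5359 -0.228   0.135 ] [ 0.5337 -0.2233  0.156 ]
top [299 215  18  14 128] [305.8 224. ] [ 0.4969 -0.1908  0.135 ] [ 0.4956 -0.1869  0.156 ]
side [231 245  15  22 271] [237.7 255.8] [ 0.5373 -0.2314  0.135 ] [ 0.5362 -0.244   0.156 ]
puck top 111.0 [ 0.6373 -0.2625  0.024 ]
puck side 211.0 [ 0.634  -0.2648  0.024 ]
```

View pics/kk.png

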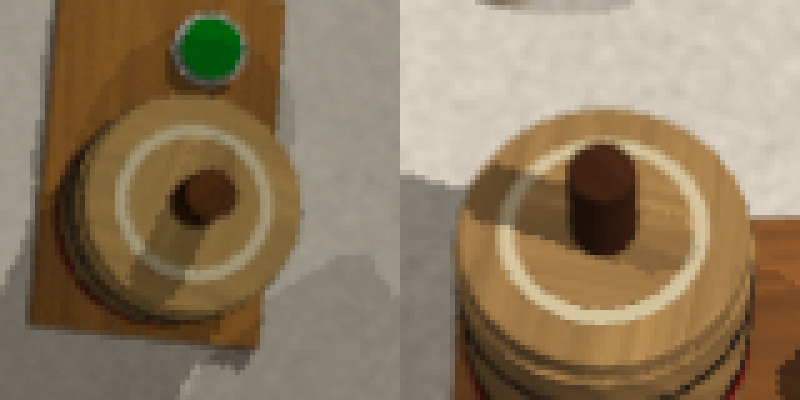

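```bash
python3 - <<'E'
from h import *
import pickle
cs=pickle.load(open("c0.pkl","rb"))
t,s=cs["top"],cs["side"]
def tri(a,b):
    (o1,d1),(o2,d2)=ray(t,*a),ray(s,*b)
    x=np.linalg.lstsq(np.c_[d1,-d2],o2-o1,rcond=None)[0]
    p,q=o1+x[0]*d1,o2+x[1]*d2; return ((p+q)/2).round(4),np.linalg.norm(p-q).round(4)
K=((322.9,205.7),(238.1,250.1)); L=((319.3,207.3),(238.4,260.5))
print("top",tri(*K),onz(t,*K[0],.156).round(4),onz(s,*K[1],.156).round(4))
print("ring",tri(*L),onz(t,*L[0],.114).round(4),onz(s,*L[1],.114).round(4))
# rim of lid disc, and ring fitted
for n,c,(u,v) in(("top",t,(319,207)),("side",s,(238,260))):
    h=cv2.cvtColor(c["img"],cv2.COLOR_BGR2HSV)
    w=23; m=np.zeros(h.shape[:2],np.uint8); m[v-w:v+w,u-w:u+w]=cv2.inRange(h,(0,0,150),(40,110,255))[v-w:v+w,u-w:u+w]
    y,x=np.nonzero(m); P=np.array([onz(c,a,b,.114)[:2] for a,b in zip(x,y)])
    C=np.linalg.lstsq(np.c_[2*P,np.ones(len(P))],(P**2).sum(1),rcond=None)[0]
    print(n,len(P),C[:2].round(4),np.sqrt(C[2]+C[:2]@C[:2]).round(4))
E
```

```text
top (array([ 0.5394, -0.2304,  0.1531]), np.float64(0.0016)) [ 0.5398 -0.2297  0.156 ] [ 0.5384 -0.2324  0.156 ]
ring (array([ 0.5393, -0.2298,  0.1154]), np.float64(0.0019)) [ 0.5404 -0.2301  0.114 ] [ 0.5385 -0.2291  0.114 ]
top 239 [ 0.5465 -0.2444] 0.0433
side 553 [ 0.537  -0.2185] 0.0443
```

Knob at (0.539, -0.230). The triangulated heights are 0.153 (expected 0.156) and 0.115 (expected 0.114), so it holds. Approach above it.

>>> apply_moves --pt "0 0 0 0.087 0.11 0 1" --pt "0 0 0 0.173 0.22 0 1" --pt "0 0 0 0.26 0.33 0 1" --pt "0 0 0 0.347 0.44 0 1" --pt "0 0 0 0.433 0.55 0 1" --squeeze 50

```text
time_s: 0.6
ee_pos: [0.4102, -0.3923, 0.2449]
tool_rot: [0.973, 0.23, -0.0, -0.0]
wrist_force: [0.3, 0.3, 0.5]
gripper_width: 0.0856
gripper_force: 0.0
```

>>> apply_moves --pt "0 0 0 0.087 0.11 0 1" --pt "0 0 0 0.173 0.22 0 1" --pt "0 0 0 0.26 0.33 0 1" --pt "0 0 0 0.347 0.44 0 1" --pt "0 0 0 0.433 0.547 0 1"

```text
time_s: 1.1
ee_pos: [0.5401, -0.2282, 0.2449]
tool_rot: [0.973, 0.23, -0.0, -0.0]
wrist_force: [1.0, -0.0, -0.1]
gripper_width: 0.0856
gripper_force: 0.0
```

>>> apply_moves --pt "0 0 0 0 0 0 1" --pt "0 0 0 0 0 0 1" --pt "0 0 0 0 0 0 1"

```text
time_s: 1.4
ee_pos: [0.5386, -0.2311, 0.2449]
tool_rot: [0.973, 0.229, -0.001, 0.0]
wrist_force: [-0.7, 0.8, -0.8]
gripper_width: 0.0854
gripper_force: 0.0
```

>>> apply_moves --pt "0 0 0 0 0 -0.08 1" --pt "0 0 0 0 0 -0.16 1" --pt "0 0 0 0 0 -0.23 1" --pt "0 0 0 0 0 -0.23 1"

```text
time_s: 1.8
ee_pos: [0.5366, -0.2311, 0.173]
tool_rot: [0.974, 0.228, -0.003, -0.001]
wrist_force: [0.6, 0.2, -0.2]
gripper_width: 0.0853
gripper_force: 0.0
```

```bash
python3 - <<'E'
from h import *
t,s=manip.read_camera("top"),manip.read_camera("side")
st=manip.get_state();print(st["ee_pos"],st["wrist_force"])
def crop(c,u,v,w=40): return cv2.resize(c["img"][v-w:v+w,u-w:u+w],(400,400))
cv2.imwrite("pics/a1.png",np.hstack([crop(t,321,207),crop(s,238,245)]))
E
```

```text
[ 0.53873474 -0.23110953  0.17663047] [ 0.55829032 -0.1893426   0.43697895]
```

View pics/a1.png

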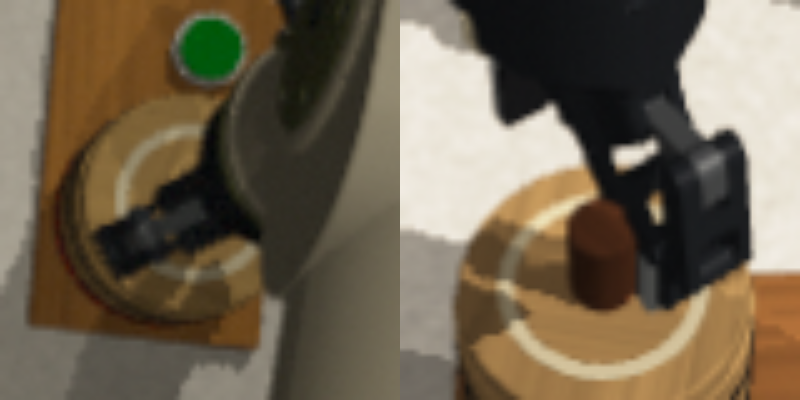

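The fingers straddle the knob, with the near pad right-front of it and the far finger behind. Descend and close gently.

>>> apply_moves --pt "0 0 0 0.001 0.003 -0.05 1" --pt "0 0 0 0.001 0.003 -0.1 1" --pt "0 0 0 0.001 0.003 -0.137 1" --pt "0 0 0 0.001 0.003 -0.137 1" --pt "0 0 0 0.001 0.003 -0.137 1"

```text
time_s: 2.4
ee_pos: [0.5401, -0.2293, 0.1361]
tool_rot: [0.973, 0.23, 0.0, 0.0]
wrist_force: [0.6, -0.7, -0.0]
gripper_width: 0.0858
gripper_force: 0.0
```

>>> apply_moves --pt "0 0 0 0 0 0 0.55" --pt "0 0 0 0 0 0 0.5" --pt "0 0 0 0 0 0 0.45" --pt "0 0 0 0 0 0 0.4" --pt "0 0 0 0 0 0 0.38" --squeeze 40

```text
time_s: 2.9
ee_pos: [0.5398, -0.2289, 0.1353]
tool_rot: [0.973, 0.23, 0.0, -0.0]
wrist_force: [-0.1, 0.3, -0.3]
gripper_width: 0.0325
gripper_force: 0.0
```

>>> apply_moves --pt "0 0 0 0 0 0 0.3" --pt "0 0 0 0 0 0 0.2" --pt "0 0 0 0 0 0 0" --pt "0 0 0 0 0 0 0" --pt "0 0 0 0 0 0 0" --squeeze 60

```text
time_s: 3.4
ee_pos: [0.5402, -0.2297, 0.1357]
tool_rot: [0.973, 0.23, 0.001, 0.001]
wrist_force: [1.8, -4.7, 4.2]
gripper_width: 0.0244
gripper_force: 58.8
```

>>> apply_moves --pt "0 0 0 0 0 0.003 0" --pt "0 0 0 0 0 0.006 0" --pt "0 0 0 0 0 0.009 0" --pt "0 0 0 0 0 0.012 0" --pt "0 0 0 0 0 0.012 0" --squeeze 80

```text
time_s: 3.9
ee_pos: [0.5393, -0.2288, 0.1381]
tool_rot: [0.973, 0.23, -0.001, -0.0]
wrist_force: [2.6, -3.4, -6.6]
gripper_width: 0.0242
gripper_force: 78.8
```

>>> apply_moves --pt "0 0 0 0 0 0.003 0" --pt "0 0 0 0 0 0.006 0" --pt "0 0 0 0 0 0.009 0" --pt "0 0 0 0 0 0.009 0"

```text
time_s: 4.3
ee_pos: [0.5388, -0.2286, 0.1401]
tool_rot: [0.973, 0.23, -0.001, -0.001]
wrist_force: [2.5, -2.5, -14.5]
gripper_width: 0.0244
gripper_force: 79.3
```

>>> apply_moves --pt "0 0 0 0 0 0.003 0" --pt "0 0 0 0 0 0.006 0" --pt "0 0 0 0 0 0.009 0" --pt "0 0 0 0 0 0.009 0"

```text
time_s: 4.7
ee_pos: [0.5398, -0.229, 0.1448]
tool_rot: [0.973, 0.23, 0.0, 0.0]
wrist_force: [0.4, -2.9, -6.7]
gripper_width: 0.024
gripper_force: 80.5
```

>>> apply_moves --pt "0 0 0 0 0 0.003 0" --pt "0 0 0 0 0 0.006 0" --pt "0 0 0 0 0 0.009 0" --pt "0 0 0 0 0 0.009 0"

```text
time_s: 5.1
ee_pos: [0.54, -0.229, 0.1475]
tool_rot: [0.973, 0.23, 0.0, 0.0]
wrist_force: [0.7, -2.3, -5.0]
gripper_width: 0.0239
gripper_force: 80.7
```

>>> apply_moves --pt "0 0 0 0 0 0.003 0" --pt "0 0 0 0 0 0.006 0" --pt "0 0 0 0 0 0.009 0" --pt "0 0 0 0 0 0.009 0"

```text
time_s: 5.5
ee_pos: [0.5402, -0.2293, 0.1507]
tool_rot: [0.973, 0.23, 0.001, 0.001]
wrist_force: [-0.8, -3.5, 1.1]
gripper_width: 0.0244
gripper_force: 81.4
```

>>> apply_moves --pt "0 0 0 0 0 0.003 0" --pt "0 0 0 0 0 0.006 0" --pt "0 0 0 0 0 0.009 0" --pt "0 0 0 0 0 0.012 0" --pt "0 0 0 0 0 0.012 0"

```text
time_s: 6.0
ee_pos: [0.5399, -0.2282, 0.1533]
tool_rot: [0.973, 0.23, 0.0, -0.0]
wrist_force: [1.4, -0.2, -0.1]
gripper_width: 0.0242
gripper_force: 81.3
```

>>> apply_moves --pt "0 0 0 0 0 0.008 0" --pt "0 0 0 0 0 0.016 0" --pt "0 0 0 0 0 0.024 0" --pt "0 0 0 0 0 0.032 0" --pt "0 0 0 0 0 0.04 0"

```text
time_s: 6.5
ee_pos: [0.5397, -0.2289, 0.1654]
tool_rot: [0.973, 0.23, 0.0, -0.0]
wrist_force: [0.0, 0.8, -2.0]
gripper_width: 0.0239
gripper_force: 81.1
```

>>> apply_moves --pt "0 0 0 0 0 0 0" --pt "0 0 0 0 0 0 0" --pt "0 0 0 0 0 0 0"

```text
time_s: 6.8
ee_pos: [0.5396, -0.2289, 0.1651]
tool_rot: [0.973, 0.23, -0.0, -0.0]
wrist_force: [0.1, 0.4, -1.9]
gripper_width: 0.024
gripper_force: 81.1
```

```bash
python3 - <<'E'
from h import *
t,s=manip.read_camera("top"),manip.read_camera("side")
F=[]
for _ in range(5):
    st=manip.get_state(); F.append(np.r_[st["ee_pos"],st["wrist_force"]]); manip.read_camera("top")
print(np.mean(F,0).round(4),st["tool_rot"])
def crop(c,u,v,w=40): return cv2.resize(c["img"][v-w:v+w,u-w:u+w],(400,400))
cv2.imwrite("pics/b1.png",np.hstack([crop(t,321,207),crop(s,238,255,50)]))
cv2.imwrite("pics/b1full.png",s["img"])
E
```

```text
[ 0.5397 -0.2289  0.1651 -0.1754  0.0168 -1.8219] [ 9.73231013e-01  2.29829038e-01 -3.24769496e-05 -8.06901071e-05]
```

View pics/b1.png

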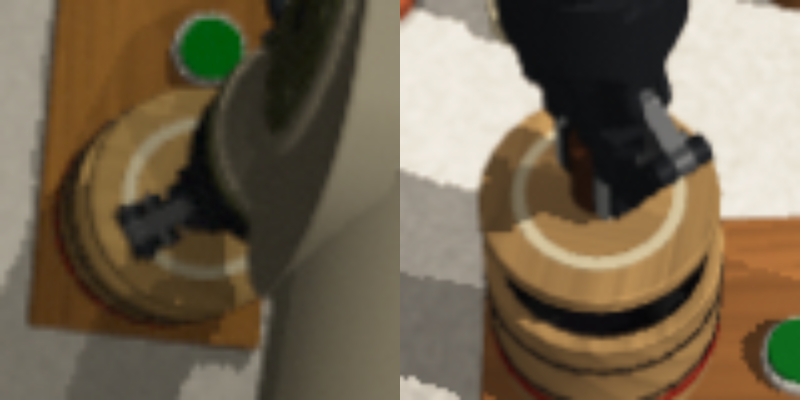

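The lid is off and raised, with a gap showing under it, and it looks level. Check its rise from the ring's front edge and the disc's edges.

```bash
python3 - <<'E'
from h import *
import pickle
c=pickle.load(open("c0.pkl","rb"))["side"]
def hs(im,u,a,b):  # bright ring rows in a column
    return [v for v in range(a,b) if im[v,u].min()>110]
im1=cv2.imread("pics/b1full.png")
for u0 in (226,232,238,244,250):
    r0=[v for v in range(268,290) if c["img"][v,u0,0]>125]
    r1=[v for v in range(258,283) if im1[v,u0,0]>125]
    if not r0 or not r1: print(u0,r0,r1); continue
    p=onz(c,u0,np.mean(r0),.114)
    f=[abs(proj(c,p+[0,0,h])[1]-np.mean(r1)) for h in np.arange(0,.06,.0005)]
    print(u0,r0,r1,"rise",np.argmin(f)*.0005)
E
```

```text
226 [274, 275, 276] [266, 267, 268, 269] rise 0.0275
232 [277, 278, 279] [269, 270, 271] rise 0.029500000000000002
238 [278, 279, 280] [269, 270, 271] rise 0.0335
244 [277, 278, 279] [268, 269, 270] rise 0.0335
250 [274, 275, 276, 277] [265, 266, 267, 268] rise 0.033
```

```bash
python3 - <<'E'
from h import *
import pickle
c=pickle.load(open("c0.pkl","rb"))["side"]; im1=cv2.imread("pics/b1full.png")
def ring(im,cx,cy):
    g=cv2.GaussianBlur(im[:,:,0].astype(np.float32),(0,0),.7); P=[]
    for th in np.radians(np.arange(-5,186,4)):   # front half, image down
        r=np.arange(12,27,.1); x=cx+r*np.cos(th); y=cy+r*.93*np.sin(th)
        p=cv2.remap(g,x.astype(np.float32)[None],y.astype(np.float32)[None],1)[0]
        w=np.clip(p-p.max()+25,0,None); k=abs(r-r[p.argmax()])<2.5
        P.append([(x*w*k).sum()/(w*k).sum(),(y*w*k).sum()/(w*k).sum(),p.max()])
    P=np.array(P); return P[P[:,2]>115,:2]
def ring3(P,z): return np.array([onz(c,u,v,z)[:2] for u,v in P])
def circ(Q):
    C=np.linalg.lstsq(np.c_[2*Q,np.ones(len(Q))],(Q**2).sum(1),rcond=None)[0]; R=np.sqrt(C[2]+C[:2]@C[:2])
    d=Q-C[:2]; r=np.linalg.norm(d,axis=1)-R; return C[:2],R,r,np.degrees(np.arctan2(d[:,1],d[:,0]))
P0=ring(c["img"],238.4,260.5); P1=ring(im1,238.3,252)
for n,P,z in(("before",P0,.114),("after",P1,.144)):
    C,R,r,a=circ(ring3(P,z)); print(n,len(P),C.round(4),R.round(4),"res mm",(r[::3]*1e3).round(1),"sd",(r.std()*1e3).round(2))
E
```

```text
before 47 [ 0.5381 -0.2306] 0.0369 res mm [-0.3 -0.   0.3  0.1 -0.   0.   0.1  0.   0.2  0.1 -0.2 -0.   0.  -0.1
 -0.   0.1] sd 0.13
after 41 [ 0.5372 -0.2298] 0.0367 res mm [ 0.8 -0.3 -0.2 -0.1  0.1  0.   0.   0.  -0.  -0.1  0.1 -0.  -0.  -0. ] sd 0.16
```

The ring at 30 mm lift fits the same level circle (radius 36.7 mm against 36.9 mm, centre within 1.3 mm), so the lid is level and centred. Handing in.

```bash
python3 -c "
from bench import manip
s=manip.get_state();print(s['time_s'],s['gripper_width'],abs(s['qd']).max());print(manip.finish_job())"
```

```text
7.15 0.023686489788539277 0.0018436419507837998
the job is handed in; nothing more can be done
None
```

The damp jar was jar_a: its lid is free of the seal and held level and still in the gripper, about 30 mm above the rim over the mouth. I left jar_b shut, kept the arm clear of the carvings and cup, and handed the job in at 7.15 s.

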